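# Step the pasta roller two settings finer

### The arm

A 6-joint arm with a two-finger parallel gripper is mounted at the origin on a cart in front of the work surface, level with it; the furniture and walls round the work are solid. World frame = base frame: x ahead of the robot, y to its left, z up, the work surface at z = 0. Lengths are in m, angles in rad, forces in N, time in s.
With the tool pointing down it reaches from about 0.15 to 0.775 m from the base axis. Payload 6.1 kg.
Tool frame: the origin (TCP) lies at the very end of the fingers, on their centre line; the grasp point (between the pads) lies 19 mm behind it (bot.hold_point_z is the distance from the TCP to the grasp point, in m); z points along the fingers, y is the line along which they close (so a half turn about z gives the same grasp; the last joint's range is limited). The gripper opens to 85 mm and grips with 20 to 120 N. Pads are 22 mm wide; open, the fingers measure 114 mm over their backs; the gripper's body (76 mm by 85 mm) begins 54 mm behind the grasp point. The pads swing forward as they close: fully open they stand 13 mm farther back than shut.
Start: joints at [1.176, 0.126, -0.04, 1.405, 0, 1.571], TCP at [0.202, 0.485, 0.21] pointing down, gripper open.
Joint ranges: [-2.72, 2.72], [-0.95, 1.95], [-1.27, 1.35], [-1.78, 2.02], [-1.46, 1.47], [-3.14, 3.14]. Speed limits (rad/s): [2.39, 2.39, 3.01, 3.14, 3.14, 3.14].

### API

Orientations are given as [roll, pitch, yaw] about the fixed x, y, z axes, in that order (R = Rz(yaw) Ry(pitch) Rx(roll)).
In Python, from bench import bot gives the robot as it stands. The module is installed in compiled form; this text tells all that it offers.
- The arm moves only by the shell command python3 -m creep 'ROWS' [FORCE]. ROWS is JSON, a list of rows, each a list of 7 numbers: the turn, a rotation vector about the world's x, y, z each as a share of 90 degrees, from -1 to 1, then the shift along the world's x, y, z each as a share of 300 mm, from -1 to 1, then the closure, from 0 (fully open) to 1 (shut). A call has exactly 5 rows; each row is the pose to reach, as a shift and turn from the pose commanded when the call began; what a row does not reach only later rows make up. A row lasts 1/10 s, in which the tool goes at most 50 mm and 8.59 degrees, less where a joint would pass 70% of its speed; a pose out of reach is approached as far as the arm can. A call with a number of a shift or a turn outside -1 to 1 is refused whole. A call with a gripper value outside its range is refused whole. The fingers move at their own pace and stop on an object; FORCE is the grip in N (left out, the last holds). Time passes only in rows, so rows that repeat a pose let the fingers close, or fill a call up. It gives the time, the measured TCP pose, the force, the opening and the grip force at its end, in the units of the state.
- bot.sense(): the state, without advancing time (a new reading comes with each control period).
- bot.capture(name): name is "scene" or "top" or "wrist"; returns a dict with "img" (400x640x3 uint8, blue, green, red), "range_z" (400x640 float32, m along the optical axis (not along the pixel's ray), 0 where there is no reading), "camera_matrix" (3x3 intrinsics, pixels), "extrinsics" (4x4, takes a point from camera to world coordinates). Camera axes: x right, y down, z forward; pixel columns grow to the right and rows downward; lengths in m; the calibration is good to about 2 mm. The wrist camera is an equidistant fisheye: a pixel r from the principal point sees the ray r / f radians off the axis. A picture is of the moment at which its call begins.
- bot.finish_job(): hands the job in; it is judged then, once.
Trained networks look in a picture, given as the dict that the camera call returned (one of the last four; its "shot" number tells which), for a name from the list of things; names that differ only in an ending like _2 or _b are one class to them, and where a whole thing is asked for, a point or a joint stands for the part that bears it (a point fixed in the world has none). Each returns a list of dicts, best first, with "score" (0 to 1); they miss things now and then, are a little off and sometimes report something else, mostly with a low value. They report only what shows in the picture. A call takes as long as a camera call.
- bot.silhouettes(picture, thing): "mask" (400x640 bool, what is visible of it) and "xy" ([column, row] in pixels, amid what is visible of it).
- bot.landmark_of(picture, thing): "xy" ([column, row] in pixels: a listed point, or the origin of a listed thing).
The state is a dict: "time": time; "qpos": joint angles; "dq": joint speeds; "effort": joint torques, N m; "position": TCP position; "orientation": TCP orientation; "ft_force": force on the tool from outside, world axes, zero at the start; "torque": the same for the moment, N m; "grip_width": opening from 0.0 (shut) to 1.0 (fully open); "finger_force": force on a finger pad.
Only numpy, scipy, OpenCV 4.12 (cv2) and the standard library are available. Lean on these libraries where they do the work, as an engineer would, in place of code of your own. Each camera call takes 0.05 s, during which the arm holds its last target. There are 200 camera calls.

### The job

Set the pasta roller two settings finer. Its thickness dial is a sprung pull knob held by an index pin: pull it straight out until the pin is clear, turn it clockwise as you face the dial, feel for the holes and let the pin drop fully home in the second hole on from where it stands now, then let go. Never force the dial round while its pin sits in a hole or grind the pin hard on the ring, and leave the other kitchen things where they are.

Things in the scene. Friction and masses are not known exactly. Their poses are not given: they have to be found in the camera images.
- pasta_machine: Steel pasta roller, white motor at its far end, 252 mm long, 146 wide, fixed. Origin on the worktop under the middle of the outer face of the cheek that carries the dial (plane x = 0, top z = 130 mm, 146 over the dial). x runs into the machine, away from the dial; y left as you face the dial; z up. Dial axis: along x, y = 0, z = 105 mm. Hopper from x = 12 mm on reaches z = 151 mm.
- dial_grip (a point): Point on the black dial's axis, mid-waist: where to grip. Axes as the machine's at the start; they turn with the dial. The waist is round, 42 mm across, 24 mm long, between a 51 mm skirt (machine side, 4 mm thick) and a 51 mm front lip (6 mm). Pin home: this point is 24 mm in front of the cheek (machine x = -24 mm). It pulls out towards machine -x by up to 10 mm, to a stop.
- dial: The whole dial with its pin; origin on its axis, in the plane of the cheek when the pin is home. A spring draws it in: 6 N at home, 0.5 N more per mm. The pin enters its hole 6.5 mm deep: from 7 mm of pull on it is clear. Let go between two holes, its nose rests on the ring, the dial stands about 6 mm out and stays there (turning drag 0.15 Nm). Grease adds 0.8 N per 10 mm/s of pull.
- dial_mark (a point): White mark on the front of the dial, 22 mm off the axis; at the start it points straight up. Clockwise as you face the dial (from the top towards machine -y, a turn about machine +x) is finer. The tapered black band on the cheek only shows which way is thinner, not where the holes are.
- index_ring: Steel ring with the index holes, fixed on the cheek behind the dial and hidden by it, 62 mm across, 6 mm proud; origin where the axis meets the cheek. Holes lie both ways from the present one, unevenly spaced, 25 to 50 degrees from one to the next; exact angles unknown: feel for each. Pin and ring must not press on each other with more than 40 N, in any direction.
- pin_nose (a point): Tip of the dial's steel pin: 5 mm, round-nosed, 19.5 mm off the axis, in line with the white mark, on the dial's hidden back. A hole is 6.6 mm wide: the nose goes in freely within about 2 degrees of the hole's middle, and with a little help from the spring within about 4.
- flour_canister: Cream canister with a knobbed lid, 97 mm across, 130 mm high, standing to the right; bystander. Origin under its middle.
- salt_shaker: Glass salt shaker with a grey cap, 44 mm across, 90 mm high; bystander. Origin under its middle.
- mug_green: Green and white mug, 86 mm across, 99 mm high, to the left; bystander. Origin under its middle.
- fork: Steel fork, 196 mm long, lying to the right; bystander. Origin under its middle.
- mandarin: Orange mandarin, 55 mm across; bystander. Origin under its middle.

How it is judged:
By the outcome, as a careful person would: the job done as asked, in the order asked, and still so for the second after the job is handed in, with the robot touching nothing.
It also fails if it takes over 67 s, if anything falls off the work surface, if the arm or the gripper's body presses on something with over 40 N, if the wrist force passes 120 N, or if a joint passes its speed limit or range.

## Working session

There is one attempt and no reset: what is moved stays moved. The work goes in short steps, Python scripts to look and compute and a shell command to move; the robot and the scene stay as the last step left them, time stands still between calls to the robot, and variables do not carry over. Pictures are saved under pics/ and viewed, at most 10 in all, crops included, and the job is handed in when it is done.

```bash
mkdir -p pics
cat > h.py <<'E'
import numpy as np,cv2
from bench import bot
def w(c,xy,r=2):
    u,v=int(round(xy[0])),int(round(xy[1]))
    p=c["range_z"][max(0,v-r):v+r+1,max(0,u-r):u+r+1]; p=p[p>0]
    if not len(p): return None
    z=np.median(p);K=c["camera_matrix"]
    return (c["extrinsics"]@[ (xy[0]-K[0,2])/K[0,0]*z,(xy[1]-K[1,2])/K[1,1]*z,z,1])[:3]
E
python3 - <<'E'
from h import *
np.set_printoptions(precision=4,suppress=True)
for n in("scene","top"):
    c=bot.capture(n);cv2.imwrite(f"pics/{n}0.png",c["img"])
    print(n,c["camera_matrix"].tolist());print(c["extrinsics"])
    for t in("pasta_machine","dial","dial_grip","dial_mark","index_ring","flour_canister","salt_shaker","mug_green","fork","mandarin"):
        l=bot.landmark_of(c,t)
        for d in l[:2]:print(t,round(d["score"],2),np.array(d["xy"]),w(c,d["xy"]))
s=bot.sense();print(s)
E
```

```text
scene [[406.5870733754344, 0.0, 313.64871356820214], [0.0, 406.5870733754344, 197.91340027813516], [0.0, 0.0, 1.0]]
[[ 0.7646 -0.4527  0.4587  0.0351]
 [-0.6443 -0.5201  0.5607 -0.6983]
 [-0.0153 -0.7243 -0.6894  0.9091]
 [ 0.      0.      0.      1.    ]]
pasta_machine 0.59 [292.7 232.6] [ 0.495  -0.0345  0.0026]
dial 0.68 [288.4 205.2] [ 0.4882 -0.0335  0.1206]
dial 0.19 [289.3 198.5] [ 0.499  -0.0248  0.1332]
dial_grip 0.72 [281.1 204. ] [ 0.4742 -0.019   0.1236]
dial_mark 0.62 [272.7 206.8] [0.5129 0.0911 0.0047]
index_ring 0.62 [290.2 204. ] [ 0.4924 -0.0367  0.125 ]
salt_shaker 0.89 [369.8 279.8] [ 0.5314 -0.3134  0.0308]
fork 0.71 [347. 315.] [ 0.4297 -0.337   0.0018]
mandarin 0.66 [438.8 303.6] [ 0.5999 -0.4757  0.0444]
top [[491.29543767701125, 0.0, 316.54470625898495], [0.0, 491.29543767701125, 202.62537769395965], [0.0, 0.0, 1.0]]
[[ 0.028  -0.9933  0.1123  0.3614]
 [-0.9996 -0.029  -0.0076 -0.0632]
 [ 0.0108 -0.112  -0.9936  1.895 ]
 [ 0.      0.      0.      1.    ]]
pasta_machine 0.92 [304.8 219.8] [ 0.4973 -0.0362  0.132 ]
dial 0.67 [418.3 193.1] [ 0.6179 -0.4631  0.04
[... 265 characters left out ...]
186  0.1142]
salt_shaker 0.47 [374.2 208.3] [ 0.5511 -0.2915  0.084 ]
mug_green 0.63 [198.  232.7] [0.4417 0.3529 0.0943]
fork 0.67 [384.6 243.1] [ 0.4261 -0.3432  0.0067]
mandarin 0.55 [419.7 195.3] [ 0.6097 -0.4685  0.0469]
{'time': 1.1, 'qpos': array([ 1.176 ,  0.1258, -0.0396,  1.4054, -0.    ,  1.5708]), 'dq': array([-0.0003,  0.0003, -0.0004, -0.0006,  0.0009, -0.0009]), 'effort': array([ -0.0009, -43.5717,  35.3095,   0.0013,   0.0001,   0.    ]), 'position': array([0.2019, 0.4846, 0.2104]), 'orientation': array([3.1416, 0.    , 2.7468]), 'ft_force': array([ 0.3666, -0.645 , -0.9366]), 'torque': array([-0.0336, -0.0345,  0.0151]), 'finger_force': 0.0, 'grip_width': 0.9977400306010266}
```

View pics/scene0.png

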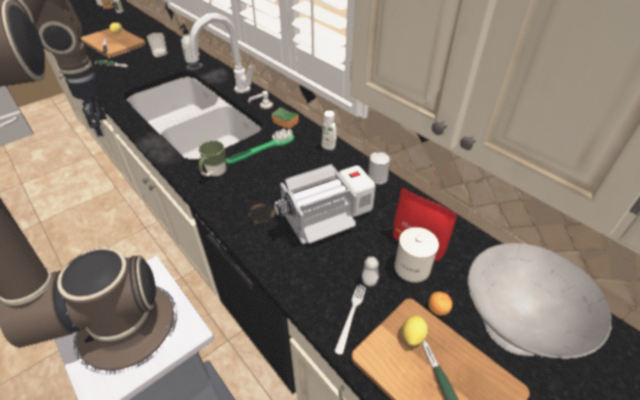

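View pics/top0.png

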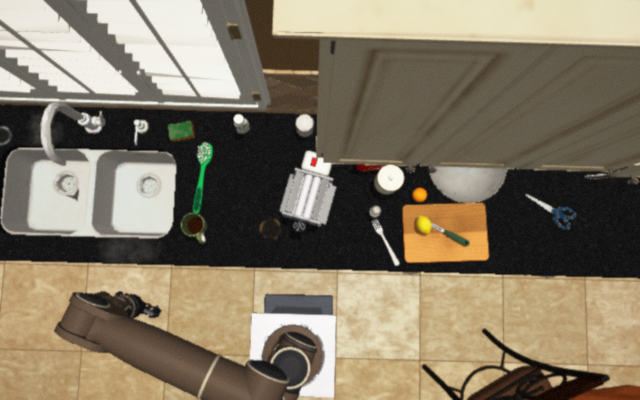

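The scene shows the steel roller at about (315,205), dial on its near-left end around (281,204), shaker (370,272) and fork (350,320) to its right. In the top view the roller runs from the dial at about (298,226) up to the white motor at (316,160), so it is yawed slightly. Next I fit its pose from depth.

Run:
```python
from h import *
np.set_printoptions(precision=4,suppress=True)
def cloud(c,m):
    v,u=np.nonzero(m&(c["range_z"]>0));z=c["range_z"][v,u];K=c["camera_matrix"]
    P=np.c_[(u-K[0,2])/K[0,0]*z,(v-K[1,2])/K[1,1]*z,z,np.ones(len(z))]
    return (P@c["extrinsics"].T)[:,:3]
A=[]
for n in("scene","top"):
    c=bot.capture(n)
    d=bot.silhouettes(c,"pasta_machine")[0];P=cloud(c,d["mask"]);P=P[P[:,2]>.02]
    print(n,d["score"],len(P),P.min(0),P.max(0));np.save(n+".npy",P)
    for lo,hi in((.02,.2),(.115,.2)):
        Q=P[(P[:,2]>lo)&(P[:,2]<hi)];print(lo,cv2.minAreaRect((Q[:,:2]*1000).astype(np.float32)))
    for t in("dial_grip","dial"):
        for d in bot.silhouettes(c,t)[:2]:
            P=cloud(c,d["mask"]);print(t,d["score"],d["xy"],len(P),np.median(P,0) if len(P) else 0)
    if n=="top": x=c["img"][140:250,260:370]
    else: x=c["img"][150:260,240:400]
    cv2.imwrite(f"pics/{n}1.png",cv2.resize(x,None,fx=5,fy=5,interpolation=2))
```

```text
scene 0.9 5208 [ 0.455  -0.1462  0.0202] [0.7503 0.0431 0.154 ]
0.02 ((598.203125, -57.8883056640625), (160.9217987060547, 292.1692810058594), 76.9974365234375)
0.115 ((600.3270874023438, -51.14857482910156), (144.08653259277344, 291.45477294921875), 78.1185302734375)
dial_grip 0.64 [280.3, 205.8] 230 [ 0.4717 -0.0264  0.1187]
dial 0.62 [281.4, 207.0] 219 [ 0.4712 -0.0263  0.1188]
top 0.78 2878 [ 0.4572 -0.1466  0.0208] [0.755  0.0612 0.4481]
0.02 ((603.4822998046875, -45.77210998535156), (183.0055694580078, 296.0356750488281), 75.56903076171875)
0.115 ((602.3251953125, -47.987388610839844), (144.04339599609375, 294.5617370605469), 74.71366119384766)
dial_grip 0.48 [297.8, 227.9] 125 [ 0.4785 -0.0088  0.122 ]
dial 0.61 [299.2, 225.0] 112 [ 0.478  -0.0129  0.1232]
```

View pics/scene1.png

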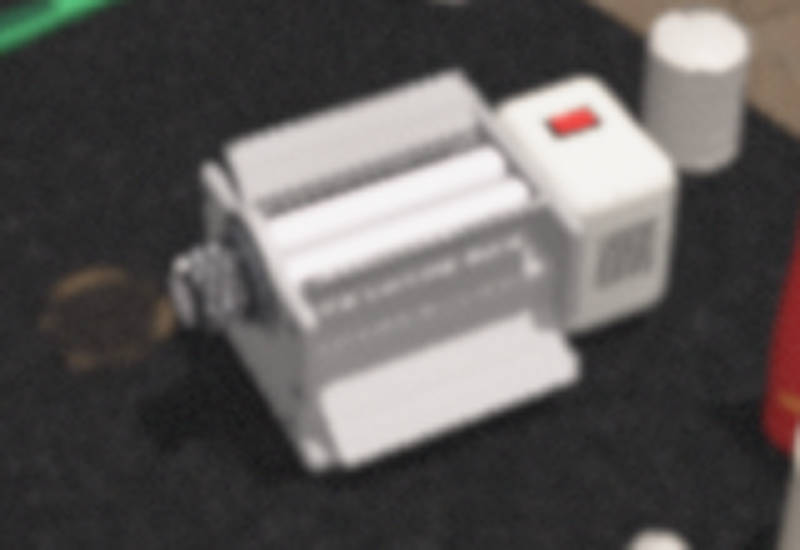

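View pics/top1.png

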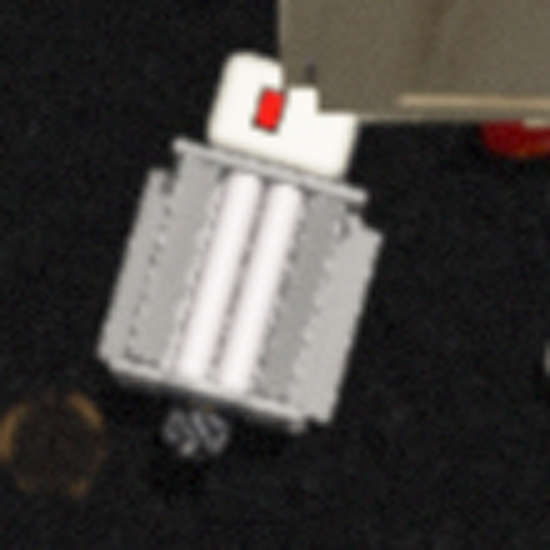

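The crops confirm a yaw of about -13.5°, with the dial at crop pixel (197,432) in the top view. That puts the machine origin near (0.500, -0.025). I'll point the tool horizontally along the dial axis and stand off first.

```bash
cat >> h.py <<'E'
from scipy.spatial.transform import Rotation as Ro
def Rfin(yaw,ang=0,tilt=0): # z along machine x, y left, rolled by ang about z (deg)
    f=np.array([np.cos(yaw),np.sin(yaw),0]);l=np.array([-f[1],f[0],0])
    return Ro.from_rotvec(f*np.radians(ang))*Ro.from_matrix(np.c_[np.cross(l,f),l,f])
def need(pos,R):
    s=bot.sense();R0=Ro.from_euler('xyz',s["orientation"])
    return np.round(np.r_[(R*R0.inv()).as_rotvec()/(np.pi/2),(np.array(pos)-s["position"])/.3],3),s
E
python3 - <<'E'
from h import *
n,s=need([.33,.02,.25],Rfin(np.radians(-13.5)));print(n)
E
```

```text
[-0.31  -0.952  0.08   0.427 -1.549  0.132]
```

```bash
python3 -m creep '[[-0.031,-0.095,0.008,0.03,-0.12,0.05],[-0.06,-0.19,0.016,0.07,-0.26,0.1],[-0.09,-0.28,0.024,0.12,-0.4,0.15],[-0.12,-0.37,0.03,0.17,-0.54,0.2],[-0.14,-0.42,0.035,0.2,-0.68,0.2]]' 2>&1 | head -5; python3 -m creep '[[-0.031,-0.095,0.008,0.03,-0.12,0.05,0],[-0.06,-0.19,0.016,0.07,-0.26,0.1,0],[-0.09,-0.28,0.024,0.12,-0.4,0.15,0],[-0.12,-0.37,0.03,0.17,-0.54,0.2,0],[-0.14,-0.42,0.035,0.2,-0.68,0.2,0]]'
python3 - <<'E'
from h import *
n,s=need([.33,.02,.25],Rfin(np.radians(-13.5)));print(n,s["qpos"])
E
```

```text
validation failed for argument at $[0]...
time: 2.0
position: [0.2623, 0.2801, 0.2722]
orientation: [3.1, 0.699, 2.79]
ft_force: [-0.7, 0.5, 0.8]
grip_width: 0.994
finger_force: 0.0
[-0.172 -0.528  0.045  0.226 -0.867 -0.074] [ 1.37573432 -0.19415564 -0.37554646  1.4671214  -0.69662046  1.74077297]
```

```bash
python3 -m creep '[[-0.03,-0.09,0.008,0.03,-0.15,0],[0,0,0,0,0,0]]' >/dev/null 2>&1; python3 -m creep '[[-0.025,-0.08,0.007,0.03,-0.16,0,0],[-0.05,-0.16,0.014,0.06,-0.32,0,0],[-0.075,-0.24,0.02,0.1,-0.48,0,0],[-0.1,-0.32,0.027,0.15,-0.64,0,0],[-0.13,-0.4,0.034,0.2,-0.8,0,0]]'
python3 - <<'E'
from h import *
n,s=need([.33,.02,.25],Rfin(np.radians(-13.5)));print(n,s["qpos"])
E
```

```text
time: 2.5
position: [0.3219, 0.0406, 0.2706]
orientation: [3.095, 1.361, 2.842]
ft_force: [1.0, 0.1, 0.2]
grip_width: 0.996
finger_force: 0.0
[-0.038 -0.128  0.011  0.027 -0.069 -0.069] [ 1.38467807 -0.55539744 -0.98814846  1.43665202 -1.3511305   1.88619881]
```

```bash
python3 -m creep '[[0.02,0.085,0,0.02,0,0.06,0],[0.04,0.17,0,0.04,0,0.12,0],[0.06,0.26,0,0.06,0,0.16,0],[0.08,0.34,0,0.08,0,0.2,0],[0.1,0.42,0,0.1,0,0.24,0]]';python3 - <<'E'
from h import *
n,s=need([.36,.02,.33],Ro.from_rotvec(np.pi/2*np.array([.233,.972,0]))*Rfin(np.radians(-13.5)));print(n,s["qpos"])
E
```

```text
time: 3.0
position: [0.3481, 0.0408, 0.3366]
orientation: [-3.126, 0.891, 2.871]
ft_force: [-0.8, 0.7, -0.8]
grip_width: 1.002
finger_force: 0.0
[ 0.151  0.546  0.026  0.04  -0.069 -0.022] [ 0.78109447 -0.73853681 -0.6335154   1.1417713  -0.75200586  0.84434825]
```

```bash
python3 -m creep '[[0.024,0.09,0.005,0.01,-0.01,0,0],[0.05,0.18,0.01,0.02,-0.02,0,0],[0.075,0.27,0.013,0.03,-0.04,0,0],[0.1,0.36,0.017,0.04,-0.05,0,0],[0.125,0.45,0.021,0.05,-0.07,0,0]]';python3 - <<'E'
from h import *
n,s=need([.36,.02,.33],Ro.from_rotvec(np.pi/2*np.array([.233,.972,0]))*Rfin(np.radians(-13.5)));print(n,s["qpos"])
n,s=need([.34,.02,.25],Rfin(np.radians(-13.5)));print(n)
E
```

```text
time: 3.5
position: [0.3635, 0.0187, 0.336]
orientation: [-3.134, 0.161, 2.899]
ft_force: [1.1, 0.4, 0.7]
grip_width: 1.0
finger_force: 0.0
[ 0.029  0.098  0.005 -0.012  0.004 -0.02 ] [ 0.10535127 -0.27049345 -0.13654428  1.55611244 -0.06212658  0.34442989]
[-0.209 -0.873  0.008 -0.078  0.004 -0.287]
```

```bash
python3 -m creep '[[-0.02,-0.09,0,0,0,0,0],[-0.04,-0.18,0,0,0,0,0],[-0.06,-0.27,0,0,0,0,0],[-0.08,-0.35,0.003,0,0,0,0],[-0.1,-0.43,0.005,0,0,0,0]]';python3 - <<'E'
from h import *
n,s=need([.34,.02,.25],Rfin(np.radians(-13.5)));print(n,s["qpos"])
E
```

```text
time: 4.0
position: [0.3633, 0.0188, 0.335]
orientation: [-3.141, 0.862, 2.901]
ft_force: [-0.3, 0.2, 0.6]
grip_width: 1.001
finger_force: 0.0
[-0.106 -0.438  0.003 -0.078  0.004 -0.283] [ 0.5302748  -0.79895753 -0.6624638   1.01059509 -0.557948    0.56375143]
```

```bash
python3 -m creep '[[0,0,0,0.1,-0.02,0,0],[-0.02,-0.08,0,0.2,-0.04,-0.02,0],[-0.04,-0.17,0,0.27,-0.06,-0.06,0],[-0.06,-0.26,0,0.27,-0.06,-0.1,0],[-0.08,-0.35,0,0.27,-0.06,-0.14,0]]';python3 - <<'E'
from h import *
n,s=need([.44,-.01,.25],Rfin(np.radians(-13.5)));print(n,s["qpos"])
E
```

```text
time: 4.5
position: [0.4479, 0.0032, 0.2954]
orientation: [3.133, 1.338, 2.896]
ft_force: [1.1, 0.3, -0.3]
grip_width: 1.002
finger_force: 0.0
[-0.036 -0.144  0.001 -0.026 -0.044 -0.151] [ 0.47087438 -0.94627626 -1.21197377  0.03662183 -0.68558175  0.1968872 ]
```

```bash
python3 -m creep '[[0,0,0,0.1,-0.03,0,0],[-0.01,-0.04,0,0.17,-0.06,-0.04,0],[-0.02,-0.08,0,0.2,-0.08,-0.1,0],[-0.03,-0.12,0,0.2,-0.08,-0.16,0],[-0.036,-0.144,0.001,0.2,-0.08,-0.22,0]]';python3 - <<'E'
from h import *
n,s=need([.48,-.02,.17],Rfin(np.radians(-13.5)));print(n,s["qpos"],s["position"],s["ft_force"])
c=bot.capture("wrist");cv2.imwrite("pics/w0.png",c["img"]);print(c["camera_matrix"],c["extrinsics"])
for t in("dial_grip","dial_mark","index_ring","dial"):
  for d in bot.landmark_of(c,t)[:1]:print(t,d["score"],d["xy"])
E
```

```text
time: 5.0
position: [0.5464, -0.0058, 0.3246]
orientation: [-3.127, 1.486, 2.905]
ft_force: [0.8, -0.1, 0.0]
grip_width: 1.0
finger_force: 0.0
[-0.012 -0.052  0.01  -0.221 -0.047 -0.515] [ 0.29283709 -0.59974682 -1.26499358 -0.56652958 -0.54206468  0.04979029] [ 0.54635219 -0.0057626   0.32462627] [ 0.84178444 -0.13053502  0.00912217]
[[309.70691629   0.         312.24533979]
 [  0.         309.70691629 199.15089606]
 [  0.           0.           1.        ]] [[ 0.24808994 -0.23071534  0.94086227  0.38290322]
 [ 0.9687351   0.06101232 -0.24047829  0.0351732 ]
 [-0.00192216  0.97110655  0.23863859  0.25744259]
 [ 0.          0.          0.          1.        ]]
```

View pics/w0.png

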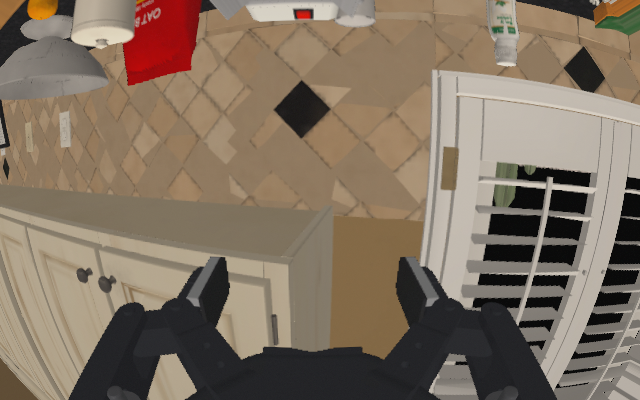

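The wrist view shows only the backsplash and the two open fingers at (215,290) and (415,290). The dial is above the frame. The elbow limit blocked the descent, so I'll fit the kinematics from the logged poses and check whether the grasp pose is reachable.

```bash
cat > kin.py <<'E'
from h import *
from scipy.optimize import least_squares
D=[([1.176,.1258,-.0396,1.4054,0,1.5708],[.2019,.4846,.2104],[3.1416,0,2.7468]),
([1.37573432,-0.19415564,-0.37554646,1.4671214,-0.69662046,1.74077297],[.2623,.2801,.2722],[3.1,.699,2.79]),
([1.38467807,-0.55539744,-0.98814846,1.43665202,-1.3511305,1.88619881],[.3219,.0406,.2706],[3.095,1.361,2.842]),
([0.78109447,-0.73853681,-0.6335154,1.1417713,-0.75200586,0.84434825],[.3481,.0408,.3366],[-3.126,.891,2.871]),
([0.10535127,-0.27049345,-0.13654428,1.55611244,-0.06212658,0.34442989],[.3635,.0187,.336],[-3.134,.161,2.899]),
([0.5302748,-0.79895753,-0.6624638,1.01059509,-0.557948,0.56375143],[.3633,.0188,.335],[-3.141,.862,2.901]),
([0.47087438,-0.94627626,-1.21197377,0.03662183,-0.68558175,0.1968872],[.4479,.0032,.2954],[3.133,1.338,2.896]),
([0.29283709,-0.59974682,-1.26499358,-0.56652958,-0.54206468,0.04979029],[.5464,-.0058,.3246],[-3.127,1.486,2.905])]
Y=lambda a:Ro.from_rotvec([0,a,0])
def fk(q,p):
    r0,h,ux,uz,fx,fz,ax,az,b=p
    B=Ro.from_rotvec([0,0,q[0]])
    P=np.array([r0,0,h])+Y(q[1]).apply([ux,0,uz])+Y(q[1]-q[2]).apply([fx,0,fz])
    W=Y(q[1]-q[2]+q[3]); P=P+W.apply([ax,0,az])
    W=W*Ro.from_rotvec([0,0,q[4]]); P=P+W.apply([b,0,0])
    return B.apply(P),B*W*Ro.from_rotvec([q[5],0,0])
f=lambda p:np.concatenate([fk(q,p)[0]-x for q,x,_ in D])
S=least_squares(lambda p:np.r_[f(p),1e-4*(p[[2,5,6,7]])],[.04,.22,0,.37,.45,0,.08,0,.23]);p=S.x
N=np.array([[0,0,1],[0,1,0],[-1,0,0]]).T # zero-frame tool: x->z_tool
Rt=[(fk(q,p)[1].inv()*Ro.from_euler('xyz',e)).as_matrix() for q,_,e in D]
C=Ro.from_matrix(np.array(Rt)).mean()
lo=np.array([-2.72,-.95,-1.27,-1.78,-1.46,-3.14]);hi=np.array([2.72,1.95,1.35,2.02,1.47,3.14])
def ik(pos,R,q0):
    g=lambda q:np.r_[(fk(q,p)[0]-pos)*5,((fk(q,p)[1]*C)*R.inv()).as_rotvec()]
    s=least_squares(g,np.clip(q0,lo+.01,hi-.01),bounds=(lo,hi));return s.x,s.cost
E
python3 - <<'E'
from kin import *
np.set_printoptions(precision=3,suppress=True)
print(p,np.abs(S.fun).max());print(C.as_matrix(),np.std(Rt,0).max())
yw=np.radians(-13.5);f0=np.array([np.cos(yw),np.sin(yw)]);o=np.array([.5,-.0245])
for xm in(-.02,-.03,-.06,-.09):
  for z in(.105,.15,.2,.25):
    for q0 in([.2,.5,-1.1,-1.6,-.4,0],):
      q,c=ik(np.r_[o+f0*xm,z],Rfin(yw),q0);print(xm,z,q,"%.1e"%c)
E
```

```text
[ 0.     0.143 -0.     0.531  0.451  0.08   0.148 -0.     0.316] 3.213457037071557e-05
[[-0. -0.  1.]
 [-0.  1.  0.]
 [-1. -0. -0.]] 0.0003201327518787145
-0.02 0.105 [ 0.615 -0.271 -1.27  -0.303 -1.064  0.58 ] 1.1e-01
-0.02 0.15 [ 0.517 -0.509 -1.27  -0.22  -0.883  0.4  ] 8.7e-02
-0.02 0.2 [ 0.427 -0.684 -1.27  -0.186 -0.731  0.259] 5.7e-02
-0.02 0.25 [ 0.367 -0.792 -1.27  -0.197 -0.636  0.164] 3.1e-02
-0.03 0.105 [ 0.671 -0.264 -1.27  -0.251 -1.131  0.655] 1.1e-01
-0.03 0.15 [ 0.566 -0.524 -1.27  -0.173 -0.938  0.444] 8.7e-02
-0.03 0.2 [ 0.467 -0.713 -1.27  -0.141 -0.773  0.282] 5.7e-02
-0.03 0.25 [ 0.401 -0.826 -1.27  -0.153 -0.67   0.178] 3.2e-02
-0.06 0.105 [ 0.903 -0.129 -1.27  -0.003 -1.411  1.107] 9.9e-02
-0.06 0.15 [ 0.759 -0.516 -1.27  -0.014 -1.159  0.66 ] 8.3e-02
-0.06 0.2 [ 0.62  -0.78  -1.27  -0.003 -0.935  0.383] 5.7e-02
-0.06 0.25 [ 0.527 -0.921 -1.27  -0.025 -0.797  0.229] 3.1e-02
-0.09 0.105 [ 1.041 -0.123 -1.27   0.321 -1.46   1.451] 7.0e-02
-0.09 0.15 [ 1.035 -0.341 -1.27   0.329 -1.46   1.242] 6.4e-02
-0.09 0.2 [ 0.858 -0.779 -1.27   0.169 -1.194  0.605] 5.0e-02
-0.09 0.25 [ 0.745 -0.95  -1.27   0.086 -1.04   0.346] 2.9e-02
```

Run:
```python
from kin import *
np.set_printoptions(precision=2,suppress=True)
yw=np.radians(-13.5);f0=np.array([np.cos(yw),np.sin(yw),0]);l0=np.array([-f0[1],f0[0],0]);o=np.array([.5,-.0245,.105]);up=np.array([0,0,1])
rng=np.random.default_rng(0)
def tryik(pos,R,n=12):
    best=None
    for i in range(n):
        q,c=ik(pos,R,rng.uniform(lo,hi)*.9)
        if c<1e-8: return q
    return None
print("coax")
for xm in(-.02,-.04):
  for a in(0,): print(xm,tryik(o+f0*xm,Rfin(yw,a),40))
# general: tool z direction = tilt alpha from axis, hand placed at angle th about axis from top (+ toward left?); 
print("hand angle th (0 above, + clockwise/right), lean a (90 = perpendicular)")
for a in(90,75,60,45):
  for th in(-60,-40,-20,0,20,40,60,90):
    Rr=Ro.from_rotvec(f0*np.radians(th)); A=np.radians(a)
    z=Rr.apply(np.cos(A)*f0-np.sin(A)*up); y=Rr.apply(l0)
    res=[]
    for s in(1,-1):
        R=Ro.from_matrix(np.c_[np.cross(s*y,z),s*y,z])
        q=tryik(o+f0*-.028+z*.019,R); res.append(q)
    print(a,th,*res)
```

```text
coax
-0.02 None
-0.04 None
hand angle th (0 above, + clockwise/right), lean a (90 = perpendicular)
90 -60 [ 0.41  0.58 -0.12  1.68 -0.76  0.99] [ 0.41  0.58 -0.12  1.67 -0.76 -2.16]
90 -40 [ 0.31  0.35 -0.22  1.42 -0.58  0.67] [ 0.31  0.34 -0.22  1.42 -0.58 -2.47]
90 -20 [ 0.16  0.16 -0.31  1.23 -0.32  0.42] [ 0.16  0.16 -0.31  1.23 -0.32 -2.72]
90 0 [-0.04  0.06 -0.39  1.12 -0.    0.2 ] [-0.04  0.06 -0.39  1.12  0.   -2.94]
90 20 [-0.25  0.05 -0.43  1.09  0.35 -0.02] [-0.25  0.05 -0.43  1.09  0.35  3.12]
90 40 [-0.44  0.16 -0.45  1.14  0.68 -0.27] [-0.44  0.16 -0.45  1.14  0.68  2.87]
90 60 [-0.58  0.36 -0.41  1.32  0.95 -0.62] [-0.58  0.36 -0.41  1.32  0.95  2.52]
90 90 [-0.65  0.86 -0.3   1.98  1.16 -1.57] None
75 -60 [ 0.49  0.44 -0.33  1.44 -0.92  0.9 ] [ 0.49  0.44 -0.33  1.44 -0.92 -2.24]
75 -40 [ 0.39  0.17 -0.44  1.15 -0.71  0.6 ] [ 0.39  0.17 -0.44  1.15 -0.71 -2.54]
75 -20 [ 0.22 -0.03 -0.54  0.96 -0.42  0.39] [ 0.22 -0.03 -0.54  0.96 -0.42 -2.75]
75 0 [ 0.   -0.15 -0.62  0.85 -0.06  0.23] [-0.   -0.15 -0.62  0.85 -0.06 -2.91]
75 20 [-0.25 -0.16 -0.67  0.79  0.34  0.08] [-
[... 699 characters left out ...]
 [-0.46 -0.28 -0.96  0.39  0.71  0.16] [-0.46 -0.28 -0.96  0.39  0.71 -2.98]
60 60 [-0.63 -0.12 -1.    0.3   1.08  0.15] [-0.63 -0.11 -1.    0.3   1.08 -2.99]
60 90 None None
45 -60 [ 0.59  0.06 -0.88  0.55 -1.21  0.3 ] [ 0.59  0.06 -0.88  0.55 -1.21 -2.84]
45 -40 [ 0.5  -0.17 -0.96  0.39 -0.95  0.23] [ 0.5  -0.17 -0.96  0.39 -0.95 -2.91]
45 -20 [ 0.34 -0.36 -1.02  0.3  -0.63  0.23] [ 0.34 -0.36 -1.02  0.3  -0.63 -2.91]
45 0 [ 0.12 -0.49 -1.09  0.22 -0.25  0.25] [ 0.12 -0.49 -1.09  0.22 -0.25 -2.89]
45 20 [-0.15 -0.53 -1.15  0.12  0.18  0.31] [-0.15 -0.53 -1.15  0.12  0.18 -2.83]
45 40 [-0.4  -0.46 -1.23 -0.05  0.6   0.41] [-0.4  -0.46 -1.23 -0.05  0.6  -2.73]
45 60 None None
45 90 None None
```

Coaxial gripping is out of reach. A leaned grip on the 51 mm front lip, with the hand about 65° down from the axis and swinging -50° to +55° about it, is reachable and stays clear of the cheek. I'll move to a look pose above and in front of the dial.

```bash
cat >> kin.py <<'E'
yw=np.radians(-13.5);o=np.array([.5,-.0245,.105]);up=np.array([0,0,1.])
def hand(th,lean=65,xm=-.035,back=0.,o=o,yw=yw):
    f0=np.array([np.cos(yw),np.sin(yw),0]);l0=np.array([-f0[1],f0[0],0])
    Rr=Ro.from_rotvec(f0*np.radians(th));A=np.radians(lean)
    z=Rr.apply(np.cos(A)*f0-np.sin(A)*up);y=Rr.apply(l0)
    return o+f0*xm+z*(.019-back),Ro.from_matrix(np.c_[np.cross(y,z),y,z])
def go(*a,**k):
    P,R=hand(*a,**k);n,s=need(P,R)
    q,c=ik(P,R,s["qpos"]);print("need",n,"t",s["time"],"q",np.round(q,2),"c%.0e"%c);return s
E
python3 - <<'E'
from kin import *
go(0,back=.12)
E
```

```text
need [ 0.161  0.647  0.008 -0.403 -0.002 -0.423] t 5.25 q [ 0.08 -0.43 -0.62  0.96 -0.13  0.29] c1e-21
```

```bash
python3 -m creep '[[0.02,0.08,0,-0.1,0,0,0],[0.04,0.17,0,-0.2,0,-0.03,0],[0.065,0.26,0,-0.3,0,-0.1,0],[0.087,0.35,0.004,-0.38,0,-0.2,0],[0.11,0.43,0.005,-0.4,0,-0.3,0]]';python3 -m creep '[[0.02,0.08,0,0,0,0,0],[0.04,0.16,0,0,0,-0.05,0],[0.053,0.21,0.003,0,0,-0.1,0],[0.053,0.21,0.003,0,0,-0.12,0],[0.053,0.21,0.003,0,0,-0.12,0]]'
python3 - <<'E'
from kin import *
go(0,back=.12)
c=bot.capture("wrist");cv2.imwrite("pics/w1.png",c["img"]);np.savez("w1.npz",K=c["camera_matrix"],E=c["extrinsics"])
for t in("dial_grip","dial_mark","index_ring","dial","pasta_machine"):
  for d in bot.landmark_of(c,t)[:2]:print(t,d["score"],d["xy"])
E
```

```text
time: 5.75
position: [0.4289, -0.005, 0.2445]
orientation: [3.135, 0.984, 2.894]
ft_force: [2.3, 0.5, -0.4]
grip_width: 1.004
finger_force: 0.0
time: 6.25
position: [0.4302, -0.0058, 0.2051]
orientation: [3.14, 0.644, 2.901]
ft_force: [-0.0, 0.2, -0.4]
grip_width: 0.999
finger_force: 0.0
need [ 0.03   0.128  0.003 -0.019 -0.002 -0.028] t 6.25 q [ 0.08 -0.43 -0.62  0.96 -0.13  0.29] c9e-20
dial_grip 0.74 [316.3, 198.6]
dial_grip 0.66 [317.4, 168.1]
dial_mark 0.66 [320.2, 174.6]
dial 0.7 [314.9, 179.7]
dial 0.32 [318.8, 173.6]
pasta_machine 0.72 [315.3, 112.2]
```

View pics/w1.png

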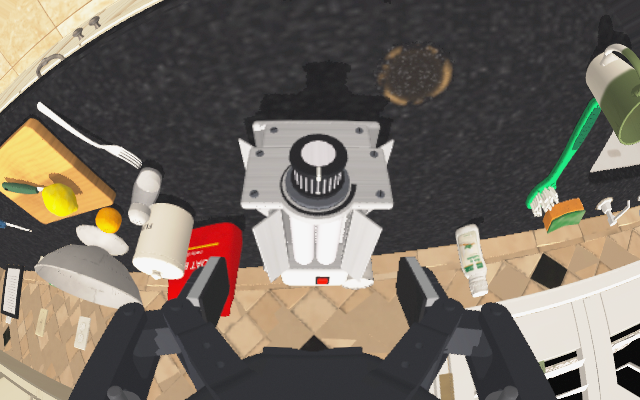

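The wrist view shows the dial centred: front disc at about (318,153), white tick near (320,183), cheek plate from (245,122) to (392,208). I'll use its depth to refine the axis.

Run:
```python
from kin import *
np.set_printoptions(precision=4,suppress=True)
c=bot.capture("wrist");K=c["camera_matrix"];Z=c["range_z"]
v,u=np.mgrid[0:400,0:640];dx,dy=(u-K[0,2])/K[0,0],(v-K[1,2])/K[1,1];r=np.hypot(dx,dy)+1e-9
t=np.tan(r);P=np.stack([dx/r*t*Z,dy/r*t*Z,Z,np.ones_like(Z)],-1)@c["extrinsics"].T;P=P[...,:3]
ok=(Z>0)&(u>230)&(u<410)&(v>100)&(v<240)
f0=np.array([np.cos(yw),np.sin(yw),0]);l0=np.array([-f0[1],f0[0],0])
d=P-np.r_[o[:2],0];M=np.stack([d@f0,d@l0,P[...,2]],-1)
# cheek plane
m=ok&(abs(M[...,0])<.012)&(M[...,2]>.02)&(M[...,2]<.125)&(abs(M[...,1])<.08)
Q=M[m];
for _ in range(4):
    a,b,cc=np.linalg.lstsq(np.c_[Q[:,1:],np.ones(len(Q))],Q[:,0],rcond=None)[0];e=Q[:,0]-Q[:,1:]@[a,b]-cc;Q=Q[abs(e)<max(.002,2*e.std())]
print("cheek x=a*y+b*z+c",a,b,cc,len(Q),"yaw corr deg",-np.degrees(a))
for z0 in(.03,.05,.07):
    s=Q[abs(Q[:,2]-z0)<.006];print(z0,s[:,1].min(),s[:,1].max())
# front face
m=ok&(M[...,0]<-.036)&(M[...,0]>-.055)&(M[...,2]>.06)&(M[...,2]<.15);F=M[m]
fx=np.median(F[:,0]);F=F[abs(F[:,0]-fx)<.004]
print("front",len(F),np.median(F,0),F.min(0),F.max(0),cv2.minEnclosingCircle((F[:,1:]*1000).astype(np.float32)))
```

```text
cheek x=a*y+b*z+c 0.012019372776589375 -0.0015250860869640615 0.001857837973929673 6110 yaw corr deg -0.6886593324930089
0.03 -0.054046990766900366 0.06365934272832315
0.05 -0.053129204081894706 0.06485045044456975
0.07 -0.06661921555023485 0.07678638528789801
front 2074 [-0.0408  0.0058  0.1104] [-0.0432 -0.0189  0.0808] [-0.0368  0.0306  0.1325] ((5.451739311218262, 106.33271789550781), 26.249244689941406)
```

```bash
sed -i 's/^yw=.*/yw=np.radians(-14.2);o=np.array([.5032,-.0196,.1055]);up=np.array([0,0,1.])/' kin.py
python3 - <<'E'
from kin import *
q=np.array([ 0.08,-0.43,-0.62,0.96,-0.13,0.29])
for th in(-60,-55,-50,-30,0,30,50,55,60):
  for xm in(-.035,-.045):
    P,R=hand(th,xm=xm);r,c=ik(P,R,q);print(th,xm,np.round(r,2),"%.0e"%c)
go(-52,back=.09);
E
```

```text
-60 -0.035 [ 0.55  0.35 -0.47  1.28 -1.02  0.84] 2e-25
-60 -0.045 [ 0.56  0.34 -0.48  1.3  -1.01  0.86] 2e-26
-55 -0.035 [ 0.53  0.27 -0.5   1.19 -0.97  0.76] 1e-29
-55 -0.045 [ 0.54  0.27 -0.51  1.21 -0.97  0.78] 1e-30
-50 -0.035 [ 0.5   0.2  -0.53  1.12 -0.92  0.69] 4e-18
-50 -0.045 [ 0.52  0.2  -0.54  1.13 -0.92  0.71] 8e-19
-30 -0.035 [ 0.38 -0.04 -0.64  0.87 -0.66  0.47] 2e-18
-30 -0.045 [ 0.39 -0.06 -0.65  0.89 -0.66  0.49] 2e-19
0 -0.035 [ 0.06 -0.28 -0.77  0.66 -0.13  0.28] 1e-27
0 -0.045 [ 0.07 -0.3  -0.79  0.67 -0.13  0.29] 4e-26
30 -0.035 [-0.34 -0.29 -0.87  0.54  0.51  0.15] 8e-22
30 -0.045 [-0.34 -0.31 -0.88  0.55  0.51  0.14] 2e-20
50 -0.035 [-0.55 -0.16 -0.91  0.49  0.91  0.07] 5e-25
50 -0.045 [-0.55 -0.18 -0.92  0.51  0.91  0.06] 3e-23
55 -0.035 [-0.58 -0.12 -0.92  0.48  1.    0.05] 4e-24
55 -0.045 [-0.59 -0.13 -0.93  0.5   1.    0.03] 3e-22
60 -0.035 [-0.62 -0.06 -0.92  0.48  1.09  0.03] 6e-25
60 -0.045 [-0.63 -0.08 -0.93  0.5   1.09  0.01] 9e-23
need [-0.53   0.259 -0.066  0.072  0.168 -0.206] t 6.6 q [ 0.67  0.27 -0.37  1.44 -0.88  0.94] c4e-19
```

```bash
python3 -m creep '[[-0.08,0.04,-0.01,0.01,0.04,-0.02,0],[-0.16,0.08,-0.02,0.02,0.08,-0.04,0],[-0.24,0.12,-0.03,0.03,0.12,-0.08,0],[-0.32,0.16,-0.04,0.04,0.15,-0.12,0],[-0.4,0.2,-0.05,0.06,0.168,-0.16,0]]';python3 -m creep '[[-0.07,0.03,-0.01,0.01,0,-0.02,0],[-0.13,0.059,-0.016,0.012,0,-0.046,0],[-0.13,0.059,-0.016,0.012,0,-0.046,0],[-0.13,0.059,-0.016,0.012,0,-0.046,0],[-0.13,0.059,-0.016,0.012,0,-0.046,0]]'
python3 - <<'E'
from kin import *
go(-52,back=.09);go(-52)
E
```

```text
time: 7.1
position: [0.4504, 0.0472, 0.1594]
orientation: [-2.39, 0.375, -3.077]
ft_force: [0.2, 0.3, 0.1]
grip_width: 0.999
finger_force: 0.0
time: 7.6
position: [0.4531, 0.045, 0.146]
orientation: [-2.19, 0.268, -3.042]
ft_force: [-0.7, -0.3, -0.1]
grip_width: 1.002
finger_force: 0.0
need [-0.002  0.003  0.003 -0.002  0.002 -0.003] t 7.6 q [ 0.67  0.27 -0.37  1.44 -0.88  0.94] c1e-19
need [-0.002  0.003  0.003  0.069 -0.237 -0.17 ] t 7.6 q [ 0.51  0.23 -0.52  1.15 -0.94  0.71] c9e-28
```

```bash
python3 -m creep '[[0,0,0,0.014,-0.05,-0.036,0],[0,0,0,0.03,-0.1,-0.072,0],[0,0,0,0.044,-0.15,-0.108,0],[0,0,0,0.06,-0.2,-0.144,0],[-0.002,0.003,0.003,0.071,-0.245,-0.176,0]]' 20;python3 -m creep '[[0,0,0,0,0,0,0],[0,0,0,0,0,0,0],[0,0,0,0,0,0,0.2],[0,0,0,0,0,0,0.3],[0,0,0,0,0,0,0.35]]' 20
python3 - <<'E'
from kin import *
s=go(-52,back=-.003);print(s["torque"],s["grip_width"])
E
```

```text
time: 8.1
position: [0.4747, -0.0294, 0.0942]
orientation: [-2.187, 0.266, -3.038]
ft_force: [-0.0, 0.5, -0.4]
grip_width: 1.001
finger_force: 0.0
time: 8.6
position: [0.4746, -0.0278, 0.0923]
orientation: [-2.184, 0.26, -3.035]
ft_force: [-0.2, 0.2, 0.2]
grip_width: 0.649
finger_force: 0.0
need [ 0.002 -0.002 -0.001 -0.001 -0.003  0.003] t 8.6 q [ 0.51  0.23 -0.52  1.14 -0.94  0.7 ] c1e-30
[ 0.75336011  0.17308745 -0.00911951] 0.6488795911895905
```

```bash
python3 -m creep '[[0,0,0,0,0,0,0.4],[0,0,0,0,0,0,0.45],[0,0,0,0,0,0,0.5],[0,0,0,0,0,0,0.5],[0,0,0,0,0,0,0.6]]' 20
python3 - <<'E'
from kin import *
s=go(-52,back=-.003);print(s["torque"],s["ft_force"])
c=bot.capture("wrist");cv2.imwrite("pics/w2.png",c["img"])
E
```

```text
time: 9.1
position: [0.4744, -0.0281, 0.0923]
orientation: [-2.183, 0.259, -3.035]
ft_force: [-4.3, 4.0, 6.5]
grip_width: 0.581
finger_force: 19.5
need [ 0.003 -0.002 -0.001  0.    -0.001  0.003] t 9.1 q [ 0.51  0.23 -0.52  1.14 -0.94  0.7 ] c8e-31
[ 0.0555152   0.41985508 -0.47164772] [-4.34220553  3.99413986  6.51431327]
```

View pics/w2.png

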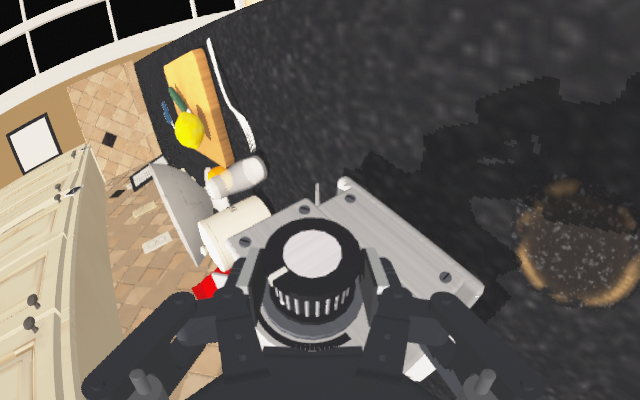

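The view shows both pads on the lip, left near (252,285) and right near (372,280), with the mark at (278,273). Contact force is small, so I'll tighten the grip and pull straight out.

```bash
python3 -m creep '[[0,0,0,0,0,0,0.6],[0,0,0,0,0,0,0.6],[0,0,0,0,0,0,0.7],[0,0,0,0,0,0,0.7],[0,0,0,0,0,0,0.7]]' 70;python3 -m creep '[[0,0,0,-0.006,0.0015,0,0.7],[0,0,0,-0.012,0.003,0,0.7],[0,0,0,-0.018,0.0045,0,0.7],[0,0,0,-0.024,0.006,0,0.7],[0,0,0,-0.0275,0.007,0,0.7]]' 70
cat >> kin.py <<'E'
def st(th,xm,back=-.003,ref=None):
    s=go(th,xm=xm,back=back);f0=np.array([np.cos(yw),np.sin(yw),0]);l0=np.array([-f0[1],f0[0],0])
    P,R=hand(th,xm=-.035,back=back);e=s["position"]-P
    m=lambda v:np.round([v@f0,v@l0,v[2]],4)
    T=s["torque"]+np.cross(s["position"]-o,s["ft_force"])
    Rr=(Ro.from_euler('xyz',s["orientation"])*hand(0)[1].inv()).as_rotvec()
    print("xm dev from home(m)",m(e),"F(f,l,up)",m(s["ft_force"]),"Taxis %.2f"%(T@f0),"th %.2f"%np.degrees(Rr@f0),"off",m(np.degrees(Rr)),"grip",s["finger_force"],round(s["grip_width"],3));return s
E
python3 - <<'E'
from kin import *
st(-52,-.0435)
E
```

```text
time: 9.65
position: [0.4742, -0.0278, 0.0925]
orientation: [-2.184, 0.259, -3.034]
ft_force: [-8.8, 7.8, 9.3]
grip_width: 0.545
finger_force: 69.4
time: 10.15
position: [0.4683, -0.0257, 0.0931]
orientation: [-2.182, 0.264, -3.034]
ft_force: [10.0, -2.2, 0.8]
grip_width: 0.544
finger_force: 72.0
need [ 0.003  0.001 -0.001 -0.007 -0.003  0.001] t 10.15 q [ 0.52  0.22 -0.53  1.15 -0.94  0.73] c1e-29
xm dev from home(m) [-0.0066  0.0013 -0.0002] F(f,l,up) [10.2449  0.3415  0.8179] Taxis 0.34 th -52.21 off [-5.22065e+01 -1.94200e-01  4.09000e-02] grip 72.00611472129822 0.544
```

```bash
python3 -m creep '[[0,0,0,-0.002,0.0005,0,0.7],[0,0,0,-0.004,0.001,0,0.7],[0,0,0,-0.006,0.0015,0,0.7],[0,0,0,-0.0085,0.002,0,0.7],[0,0,0,-0.0085,0.002,0,0.7]]' 70
python3 - <<'E'
from kin import *
s=st(-52,-.0437);print(s["torque"])
c=bot.capture("scene");P=[]
for n in ("dial_mark",):
  c=bot.capture("wrist")
  for d in bot.landmark_of(c,n)[:1]:print(d["xy"])
E
```

```text
time: 10.65
position: [0.4659, -0.0251, 0.093]
orientation: [-2.182, 0.265, -3.034]
ft_force: [9.7, -2.4, 1.0]
grip_width: 0.542
finger_force: 72.1
need [ 0.003  0.001 -0.001  0.    -0.004  0.001] t 10.65 q [ 0.52  0.22 -0.53  1.15 -0.94  0.73] c6e-31
xm dev from home(m) [-0.0091  0.0013 -0.0002] F(f,l,up) [9.9867 0.0619 0.9627] Taxis 0.44 th -52.21 off [-5.22096e+01 -2.00500e-01  3.90000e-02] grip 72.10935115814209 0.542
[ 0.24771288 -0.85999505  1.61738085]
[279.6, 272.6]
```

Pin is about 8.6 mm out and clear. I'll compute the turn rows in 3° steps.

```bash
cat > tab.py <<'E'
from kin import *
import sys
t0=float(sys.argv[1]);bk=-.003
P0,R0=hand(t0,back=bk)
for t in map(float,sys.argv[2:]):
    P,R=hand(t0+t,back=bk);print(t,np.round(np.r_[(R*R0.inv()).as_rotvec()/(np.pi/2),(P-P0)/.3],4))
E
python3 tab.py -52.2 4 8 12 16 20 23; python3 tab.py -28 3 6
```

```text
4.0 [ 0.0431 -0.0109  0.      0.0007  0.0029 -0.0036]
8.0 [ 0.0862 -0.0218  0.      0.0015  0.006  -0.0069]
12.0 [ 0.1293 -0.0327  0.      0.0024  0.0093 -0.01  ]
16.0 [ 0.1723 -0.0436  0.      0.0033  0.0129 -0.0129]
20.0 [ 0.2154 -0.0545 -0.      0.0042  0.0166 -0.0155]
23.0 [ 0.2477 -0.0627  0.      0.0049  0.0195 -0.0173]
3.0 [ 0.0323 -0.0082 -0.      0.0008  0.003  -0.0016]
6.0 [ 0.0646 -0.0164 -0.      0.0015  0.0061 -0.0029]
```

```bash
python3 -m creep '[[0.043,-0.011,0,0.0007,0.0029,-0.0036,0.7],[0.086,-0.022,0,0.0015,0.006,-0.0069,0.7],[0.129,-0.0327,0,0.0024,0.0093,-0.01,0.7],[0.172,-0.0436,0,0.0033,0.0129,-0.0129,0.7],[0.2154,-0.0545,0,0.0042,0.0166,-0.0155,0.7]]' 70
python3 - <<'E'
from kin import *
s=st(-32.2,-.0437);print(s["torque"])
c=bot.capture("wrist")
for d in bot.landmark_of(c,"dial_mark")[:1]:print(d["xy"])
E
python3 tab.py -32.2 3 6 9; python3 tab.py -23.2 3 6 9;python3 tab.py -14.2 3 6 9
```

```text
time: 11.3
position: [0.4674, -0.0201, 0.0888]
orientation: [-2.537, 0.37, 3.138]
ft_force: [9.4, -3.8, -1.1]
grip_width: 0.542
finger_force: 72.4
need [-0.002  0.003 -0.001 -0.    -0.005 -0.   ] t 11.3 q [ 0.4  -0.03 -0.64  0.9  -0.7   0.5 ] c9e-31
xm dev from home(m) [-0.0089  0.0013  0.0001] F(f,l,up) [10.0181 -1.3703 -1.1101] Taxis 0.25 th -32.01 off [-32.0105  -0.2172   0.0567] grip 72.40107893943787 0.542
[ 0.01508812 -1.01323018  1.0232972 ]
[277.5, 274.9]
3.0 [ 0.0323 -0.0082  0.      0.0007  0.0029 -0.0018]
6.0 [ 0.0646 -0.0164  0.      0.0015  0.0059 -0.0034]
9.0 [ 0.0969 -0.0245 -0.      0.0023  0.009  -0.0048]
3.0 [ 0.0323 -0.0082  0.      0.0008  0.0031 -0.0013]
6.0 [ 0.0646 -0.0164  0.      0.0016  0.0063 -0.0024]
9.0 [ 0.0969 -0.0245  0.      0.0024  0.0096 -0.0033]
3.0 [ 0.0323 -0.0082  0.      0.0008  0.0033 -0.0008]
6.0 [ 0.0646 -0.0164 -0.      0.0017  0.0066 -0.0014]
9.0 [ 0.0969 -0.0245  0.      0.0025  0.01   -0.0018]
```

```bash
python3 -m creep '[[0,0,0,0.0025,-0.0006,0,0.7],[0,0,0,0.005,-0.0013,0,0.7],[0,0,0,0.0075,-0.0019,0,0.7],[0,0,0,0.0095,-0.0024,0,0.7],[0,0,0,0.0095,-0.0024,0,0.7]]' 70
python3 - <<'E'
from kin import *
s=st(-32.2,-.041)
E
```

```text
time: 11.9
position: [0.4695, -0.0209, 0.0884]
orientation: [-2.535, 0.368, 3.139]
ft_force: [4.9, -0.8, 3.3]
grip_width: 0.546
finger_force: 73.7
need [-0.     0.001 -0.001  0.001 -0.004  0.001] t 11.9 q [ 0.4  -0.03 -0.64  0.89 -0.69  0.5 ] c1e-19
xm dev from home(m) [-0.0066  0.0011 -0.0002] F(f,l,up) [4.9832 0.4119 3.2783] Taxis 0.43 th -32.16 off [-32.1561  -0.1174   0.0513] grip 73.70171427726746 0.546
```

Nose is resting on the ring with about 4 N. Now I'll feel clockwise in 3° steps.

```bash
for i in 1; do python3 -m creep '[[0.011,-0.0027,0,0.0003,0.001,-0.0006,0.7],[0.0215,-0.0055,0,0.0005,0.002,-0.0012,0.7],[0.0323,-0.0082,0,0.0007,0.0029,-0.0018,0.7],[0.0323,-0.0082,0,0.0007,0.0029,-0.0018,0.7],[0.0323,-0.0082,0,0.0007,0.0029,-0.0018,0.7]]' 70; done
python3 -c "
from kin import *
st(-29.2,-.041)"
python3 -m creep '[[0.011,-0.0027,0,0.0003,0.001,-0.0006,0.7],[0.0215,-0.0055,0,0.0005,0.002,-0.0011,0.7],[0.0323,-0.0082,0,0.0008,0.003,-0.0016,0.7],[0.0323,-0.0082,0,0.0008,0.003,-0.0016,0.7],[0.0323,-0.0082,0,0.0008,0.003,-0.0016,0.7]]' 70
python3 -c "
from kin import *
st(-26.2,-.041)"
```

```text
time: 12.4
position: [0.4699, -0.0201, 0.088]
orientation: [-2.59, 0.38, 3.119]
ft_force: [8.3, -0.4, 1.1]
grip_width: 0.545
finger_force: 73.6
need [-0.     0.002 -0.001  0.001 -0.004  0.   ] t 12.4 q [ 0.37 -0.06 -0.66  0.86 -0.65  0.47] c7e-19
xm dev from home(m) [-0.0065  0.0011 -0.0001] F(f,l,up) [8.1714 1.6044 1.1237] Taxis 0.43 th -29.14 off [-29.1409  -0.1495   0.0557] grip 73.61957430839539 0.545
time: 12.9
position: [0.4703, -0.0192, 0.0877]
orientation: [-2.645, 0.392, 3.098]
ft_force: [9.1, -2.3, 0.9]
grip_width: 0.544
finger_force: 73.5
need [-0.     0.002 -0.001 -0.    -0.004 -0.   ] t 12.9 q [ 0.35 -0.09 -0.67  0.84 -0.6   0.45] c3e-18
xm dev from home(m) [-0.0063  0.0011  0.0001] F(f,l,up) [9.4061 0.0441 0.9271] Taxis 0.40 th -26.14 off [-26.1372  -0.1768   0.0523] grip 73.54907155036926 0.544
```

```bash
python3 -m creep '[[0,0,0,0.002,-0.0005,0,0.7],[0,0,0,0.0035,-0.0009,0,0.7],[0,0,0,0.005,-0.0013,0,0.7],[0,0,0,0.005,-0.0013,0,0.7],[0,0,0,0.005,-0.0013,0,0.7]]' 70
python3 -c "
from kin import *
st(-26.2,-.041)"
```

```text
time: 13.4
position: [0.4713, -0.0196, 0.0874]
orientation: [-2.644, 0.391, 3.098]
ft_force: [6.1, -0.7, 3.0]
grip_width: 0.541
finger_force: 73.8
need [-0.     0.001 -0.001 -0.003 -0.003  0.001] t 13.4 q [ 0.35 -0.09 -0.67  0.84 -0.6   0.45] c8e-18
xm dev from home(m) [-0.0052  0.001  -0.0002] F(f,l,up) [6.0796 0.8546 3.0342] Taxis 0.32 th -26.17 off [-26.1657  -0.1142   0.0802] grip 73.76560091972351 0.541
```

It dipped 1.1 mm and is partly resting on a rim, so hole 1's middle is a bit further on.

```bash
python3 -m creep '[[0.011,-0.0027,0,0.0003,0.001,-0.0005,0.7],[0.0215,-0.0055,0,0.0005,0.002,-0.001,0.7],[0.0215,-0.0055,0,0.0005,0.002,-0.001,0.7],[0.0215,-0.0055,0,0.0005,0.002,-0.001,0.7],[0.0215,-0.0055,0,0.0005,0.002,-0.001,0.7]]' 70
python3 -c "
from kin import *
st(-24.2,-.041)"
python3 -m creep '[[0,0,0,0.002,-0.0005,0,0.7],[0,0,0,0.0035,-0.0009,0,0.7],[0,0,0,0.005,-0.0013,0,0.7],[0,0,0,0.005,-0.0013,0,0.7],[0,0,0,0.005,-0.0013,0,0.7]]' 70
python3 -c "
from kin import *
st(-24.2,-.041)"
```

```text
time: 13.9
position: [0.4718, -0.019, 0.0873]
orientation: [-2.682, 0.398, 3.084]
ft_force: [8.9, -0.9, 1.5]
grip_width: 0.542
finger_force: 73.6
need [-0.     0.002 -0.001 -0.005 -0.002  0.   ] t 13.9 q [ 0.33 -0.11 -0.68  0.82 -0.57  0.43] c9e-32
xm dev from home(m) [-0.0049  0.001  -0.    ] F(f,l,up) [8.8742 1.2927 1.4739] Taxis 0.36 th -24.15 off [-24.1529  -0.1626   0.0684] grip 73.62454891204834 0.542
time: 14.4
position: [0.4732, -0.0194, 0.0872]
orientation: [-2.682, 0.398, 3.084]
ft_force: [6.7, -1.0, 2.1]
grip_width: 0.539
finger_force: 73.7
need [-0.     0.001 -0.001 -0.009 -0.001  0.   ] t 14.4 q [ 0.33 -0.11 -0.68  0.82 -0.57  0.43] c1e-30
xm dev from home(m) [-0.0035  0.001  -0.0001] F(f,l,up) [6.6993 0.6611 2.0654] Taxis 0.32 th -24.16 off [-24.1609  -0.1436   0.0753] grip 73.7071967124939 0.539
```

Hole 1 is confirmed about 28–29° on, with the pin 3 mm in. I'll pull clear and turn 19° free towards hole 2.

```bash
python3 -m creep '[[0,0,0,-0.004,0.001,0,0.7],[0,0,0,-0.008,0.002,0,0.7],[0,0,0,-0.012,0.003,0,0.7],[0,0,0,-0.0165,0.0042,0,0.7],[0,0,0,-0.0165,0.0042,0,0.7]]' 70
python3 -c "
from kin import *
st(-24.2,-.0437)"
python3 tab.py -24.2 4 8 12 16 19; python3 tab.py -5.2 3; python3 tab.py 0 3;python3 tab.py 9 3;python3 tab.py 18 3
```

```text
time: 14.9
position: [0.4685, -0.0181, 0.0874]
orientation: [-2.681, 0.399, 3.084]
ft_force: [9.4, -2.0, 0.6]
grip_width: 0.543
finger_force: 73.5
need [ 0.     0.002 -0.001 -0.002 -0.003 -0.   ] t 14.9 q [ 0.33 -0.11 -0.68  0.82 -0.57  0.44] c2e-17
xm dev from home(m) [-0.0083  0.0011  0.0001] F(f,l,up) [9.6366 0.3389 0.5528] Taxis 0.34 th -24.16 off [-24.1589  -0.1878   0.0665] grip 73.50035190582275 0.543
4.0 [ 0.0431 -0.0109  0.      0.0011  0.0042 -0.0018]
8.0 [ 0.0862 -0.0218  0.      0.0021  0.0084 -0.0032]
12.0 [ 0.1293 -0.0327 -0.      0.0032  0.0128 -0.0043]
16.0 [ 0.1723 -0.0436  0.      0.0044  0.0172 -0.0052]
19.0 [ 0.2047 -0.0518  0.      0.0052  0.0206 -0.0056]
3.0 [ 0.0323 -0.0082 -0.      0.0009  0.0034 -0.0002]
3.0 [ 0.0323 -0.0082 -0.      0.0009  0.0034  0.0001]
3.0 [ 0.0323 -0.0082  0.      0.0008  0.0033  0.0006]
3.0 [ 0.0323 -0.0082 -0.      0.0008  0.0032  0.0012]
```

```bash
python3 -m creep '[[0.043,-0.011,0,0.0011,0.0042,-0.0018,0.7],[0.086,-0.0218,0,0.0021,0.0084,-0.0032,0.7],[0.1293,-0.0327,0,0.0032,0.0128,-0.0043,0.7],[0.1723,-0.0436,0,0.0044,0.0172,-0.0052,0.7],[0.2047,-0.0518,0,0.0052,0.0206,-0.0056,0.7]]' 70
python3 -m creep '[[0,0,0,0.002,-0.0005,0,0.7],[0,0,0,0.004,-0.001,0,0.7],[0,0,0,0.006,-0.0015,0,0.7],[0,0,0,0.0073,-0.0018,0,0.7],[0,0,0,0.0073,-0.0018,0,0.7]]' 70
python3 -c "
from kin import *
st(-5.2,-.041)"
```

```text
time: 15.4
position: [0.4701, -0.0122, 0.086]
orientation: [-3.045, 0.438, 2.937]
ft_force: [9.5, -0.9, -1.5]
grip_width: 0.544
finger_force: 73.5
time: 15.9
position: [0.4715, -0.0126, 0.0855]
orientation: [-3.042, 0.436, 2.938]
ft_force: [5.7, -0.7, 2.8]
grip_width: 0.54
finger_force: 73.9
need [-0.     0.001 -0.002  0.002 -0.003  0.001] t 15.9 q [ 0.13 -0.26 -0.77  0.68 -0.23  0.31] c9e-20
xm dev from home(m) [-0.0067  0.0008 -0.0002] F(f,l,up) [5.6984 0.6787 2.7735] Taxis 0.36 th -5.15 off [-5.1537 -0.1146  0.1304] grip 73.9382529258728 0.54
```

Resting on the ring again (dev -6.7 mm, about 3.5 N). I'll keep feeling in 3° steps.

```bash
python3 -m creep '[[0.011,-0.0027,0,0.0003,0.0011,-0.0001,0.7],[0.0215,-0.0055,0,0.0006,0.0023,-0.0001,0.7],[0.0323,-0.0082,0,0.0009,0.0034,-0.0002,0.7],[0.0323,-0.0082,0,0.0009,0.0034,-0.0002,0.7],[0.0323,-0.0082,0,0.0009,0.0034,-0.0002,0.7]]' 70
python3 -c "
from kin import *
st(-2.2,-.041)"
python3 -m creep '[[0.011,-0.0027,0,0.0003,0.0011,0,0.7],[0.0215,-0.0055,0,0.0006,0.0023,0,0.7],[0.0323,-0.0082,0,0.0009,0.0034,0.0001,0.7],[0.0323,-0.0082,0,0.0009,0.0034,0.0001,0.7],[0.0323,-0.0082,0,0.0009,0.0034,0.0001,0.7]]' 70
python3 -c "
from kin import *
st(.8,-.041)"
```

```text
time: 16.4
position: [0.4718, -0.0117, 0.0855]
orientation: [-3.1, 0.438, 2.914]
ft_force: [6.9, -0.6, 3.1]
grip_width: 0.541
finger_force: 74.0
need [-0.     0.002 -0.002  0.002 -0.003  0.   ] t 16.4 q [ 0.09 -0.28 -0.78  0.67 -0.17  0.29] c1e-19
xm dev from home(m) [-0.0067  0.0007 -0.0001] F(f,l,up) [6.7995 1.0882 3.0999] Taxis 0.32 th -2.15 off [-2.1506 -0.1302  0.144 ] grip 73.95758628845215 0.541
time: 16.9
position: [0.4722, -0.0107, 0.0856]
orientation: [3.125, 0.439, 2.889]
ft_force: [7.0, 0.1, 1.9]
grip_width: 0.545
finger_force: 73.9
need [-0.     0.002 -0.002  0.001 -0.003 -0.   ] t 16.9 q [ 0.05 -0.29 -0.79  0.65 -0.11  0.28] c5e-21
xm dev from home(m) [-0.0065  0.0007  0.    ] F(f,l,up) [6.7435 1.8579 1.8767] Taxis 0.28 th 0.84 off [ 0.845  -0.1541  0.1495] grip 73.85009765625 0.545
```

```bash
python3 -m creep '[[0.011,-0.0027,0,0.0008,0.001,0.0001,0.7],[0.0215,-0.0055,0,0.0014,0.0021,0.0001,0.7],[0.0323,-0.0082,0,0.0019,0.0031,0.0002,0.7],[0.0323,-0.0082,0,0.0019,0.0031,0.0002,0.7],[0.0323,-0.0082,0,0.0019,0.0031,0.0002,0.7]]' 70
python3 -c "
from kin import *
st(3.8,-.041)"
python3 -m creep '[[0.011,-0.0027,0,0.0003,0.0011,0.0001,0.7],[0.0215,-0.0055,0,0.0006,0.0022,0.0002,0.7],[0.0323,-0.0082,0,0.0009,0.0033,0.0004,0.7],[0.0323,-0.0082,0,0.0009,0.0033,0.0004,0.7],[0.0323,-0.0082,0,0.0009,0.0033,0.0004,0.7]]' 70
python3 -c "
from kin import *
st(6.8,-.041)"
```

```text
time: 17.4
position: [0.473, -0.0099, 0.0857]
orientation: [3.068, 0.439, 2.865]
ft_force: [8.1, -1.0, 1.1]
grip_width: 0.547
finger_force: 73.8
need [ 0.     0.002 -0.002 -0.001 -0.002 -0.   ] t 17.4 q [ 0.01 -0.3  -0.8   0.64 -0.05  0.26] c5e-18
xm dev from home(m) [-0.006   0.0007  0.0001] F(f,l,up) [8.0764 0.99   1.0941] Taxis 0.25 th 3.84 off [ 3.8379 -0.18    0.1525] grip 73.78062844276428 0.547
time: 17.9
position: [0.4733, -0.0089, 0.0859]
orientation: [3.01, 0.436, 2.841]
ft_force: [8.2, -0.2, 0.2]
grip_width: 0.54
finger_force: 73.7
need [ 0.     0.002 -0.002 -0.001 -0.002 -0.001] t 17.9 q [-0.03 -0.31 -0.81  0.62  0.01  0.25] c8e-18
xm dev from home(m) [-0.0059  0.0006  0.0002] F(f,l,up) [7.9811 1.7894 0.1702] Taxis 0.19 th 6.83 off [ 6.8341 -0.1876  0.1636] grip 73.73973727226257 0.54
```

```bash
python3 -m creep '[[0,0,0,0.0015,-0.0004,0,0.7],[0,0,0,0.003,-0.0008,0,0.7],[0,0,0,0.004,-0.001,0,0.7],[0,0,0,0.004,-0.001,0,0.7],[0,0,0,0.004,-0.001,0,0.7]]' 70
python3 -c "
from kin import *
st(6.8,-.041)"
```

```text
time: 18.4
position: [0.4744, -0.0092, 0.0858]
orientation: [3.01, 0.436, 2.841]
ft_force: [8.5, -0.7, 1.9]
grip_width: 0.542
finger_force: 73.8
need [ 0.     0.002 -0.002 -0.004 -0.001 -0.   ] t 18.4 q [-0.03 -0.31 -0.81  0.62  0.01  0.25] c8e-31
xm dev from home(m) [-0.0048  0.0006  0.0001] F(f,l,up) [8.4644 1.3883 1.8595] Taxis 0.17 th 6.81 off [ 6.8132 -0.1756  0.1651] grip 73.77724528312683 0.542
```

The pin is dropping freely into hole 2 (F matches the spring alone). I'll lower it home.

```bash
python3 -m creep '[[0,0,0,0.002,-0.0005,0,0.7],[0,0,0,0.004,-0.001,0,0.7],[0,0,0,0.006,-0.0015,0,0.7],[0,0,0,0.008,-0.002,0,0.7],[0,0,0,0.008,-0.002,0,0.7]]' 70
python3 -c "
from kin import *
st(6.8,-.041)"
```

```text
time: 18.9
position: [0.4766, -0.0098, 0.0858]
orientation: [3.01, 0.436, 2.841]
ft_force: [6.9, 0.3, 2.9]
grip_width: 0.539
finger_force: 73.9
need [ 0.     0.002 -0.002 -0.012  0.001 -0.   ] t 18.9 q [-0.03 -0.31 -0.81  0.62  0.01  0.25] c3e-30
xm dev from home(m) [-0.0024  0.0006  0.0001] F(f,l,up) [6.5833 1.9311 2.9042] Taxis 0.13 th 6.82 off [ 6.8164 -0.1597  0.1684] grip 73.85074138641357 0.539
```

```bash
python3 -m creep '[[0,0,0,0.002,-0.0005,0,0.7],[0,0,0,0.004,-0.001,0,0.7],[0,0,0,0.006,-0.0015,0,0.7],[0,0,0,0.008,-0.002,0,0.7],[0,0,0,0.008,-0.002,0,0.7]]' 70
python3 -c "
from kin import *
st(6.8,-.041)"
```

```text
time: 19.4
position: [0.4784, -0.0102, 0.0855]
orientation: [3.01, 0.435, 2.841]
ft_force: [2.8, 1.1, 5.1]
grip_width: 0.54
finger_force: 74.2
need [ 0.     0.001 -0.002 -0.018  0.002  0.001] t 19.4 q [-0.03 -0.31 -0.81  0.62  0.01  0.25] c4e-25
xm dev from home(m) [-0.0006  0.0007 -0.0002] F(f,l,up) [2.4554 1.7061 5.0691] Taxis 0.21 th 6.82 off [ 6.8219 -0.0934  0.1763] grip 74.1763973236084 0.54
```

```bash
python3 -m creep '[[0,0,0,0,0,0,0.7],[0,0,0,0,0,0,0.7],[0,0,0,0,0,0,0.7],[0,0,0,0,0,0,0.4],[0,0,0,0,0,0,0.3]]' 20
python3 -m creep '[[0,0,0,0,0,0,0.2],[0,0,0,0,0,0,0],[0,0,0,0,0,0,0],[0,0,0,0,0,0,0],[0,0,0,0,0,0,0]]' 20
python3 -c "
from kin import *
st(6.8,-.035);P,R=hand(6.8);print(-R.as_matrix()[:,2]*.12/.3)"
```

```text
time: 19.9
position: [0.4758, -0.0103, 0.0829]
orientation: [3.012, 0.429, 2.842]
ft_force: [-0.7, -0.2, 0.1]
grip_width: 0.7
finger_force: 0.0
time: 20.4
position: [0.4773, -0.0105, 0.0843]
orientation: [3.011, 0.433, 2.841]
ft_force: [-0.4, -0.9, -0.7]
grip_width: 0.999
finger_force: 0.0
need [ 0.    -0.    -0.002  0.005 -0.002  0.005] t 20.4 q [-0.03 -0.3  -0.8   0.62  0.01  0.25] c5e-31
xm dev from home(m) [-0.0016  0.0001 -0.0014] F(f,l,up) [-0.1751 -0.994  -0.7328] Taxis -0.10 th 6.77 off [6.765  0.0357 0.1368] grip 0.0 0.999
[-1.74411741e-01 -1.44089832e-04  3.59972949e-01]
```

Withdraw along the tool and check the dial's depth and mark.

```bash
python3 -m creep '[[0,0,0,-0.035,0,0.072,0],[0,0,0,-0.07,0,0.144,0],[0,0,0,-0.105,0,0.216,0],[0,0,0,-0.14,0,0.288,0],[0,0,0,-0.174,0,0.36,0]]' 20
python3 -m creep '[[0,0,0,0,0,0,0],[0,0,0,0,0,0,0],[0,0,0,0,0,0,0],[0,0,0,0,0,0,0],[0,0,0,0,0,0,0]]' 20
python3 - <<'E'
from kin import *
np.set_printoptions(precision=4,suppress=True)
c=bot.capture("wrist");cv2.imwrite("pics/w3.png",c["img"]);K=c["camera_matrix"];Z=c["range_z"]
v,u=np.mgrid[0:400,0:640];dx,dy=(u-K[0,2])/K[0,0],(v-K[1,2])/K[1,1];r=np.hypot(dx,dy)+1e-9
t=np.tan(r);P=np.stack([dx/r*t*Z,dy/r*t*Z,Z,np.ones_like(Z)],-1)@c["extrinsics"].T;P=P[...,:3]
f0=np.array([np.cos(yw),np.sin(yw),0]);l0=np.array([-f0[1],f0[0],0]);d=P-o
M=np.stack([d@f0,d@l0,d[...,2]],-1);ok=(Z>0)&(v<300)
m=ok&(abs(M[...,0])<.012)&(M[...,2]<.02)&(M[...,2]>-.08)&(abs(M[...,1])<.07)
F=M[ok&(M[...,0]<-.034)&(M[...,0]>-.06)&(np.hypot(M[...,1],M[...,2])<.028)]
print("cheek",np.median(M[m][:,0]),"front",np.median(F[:,0]),np.percentile(F[:,0],[10,90]),len(F))
for x in bot.landmark_of(c,"dial_mark")[:2]:
    a,b=map(int,np.round(x["xy"]));q=M[b,a];print(x["score"],x["xy"],q,"angle",np.degrees(np.arctan2(-q[1],q[2])))
E
```

```text
time: 20.9
position: [0.4246, -0.0105, 0.1933]
orientation: [3.011, 0.433, 2.841]
ft_force: [0.8, -0.1, 0.3]
grip_width: 0.999
finger_force: 0.0
time: 21.4
position: [0.4249, -0.0104, 0.1912]
orientation: [3.012, 0.431, 2.842]
ft_force: [0.6, 0.7, -1.1]
grip_width: 1.001
finger_force: 0.0
cheek -0.000268006739104031 front -0.042740450442271455 [-0.0437 -0.0414] 1953
0.89 [291.2, 197.5] [-0.0431 -0.0201  0.011 ] angle 61.37578251294973
```

View pics/w3.png

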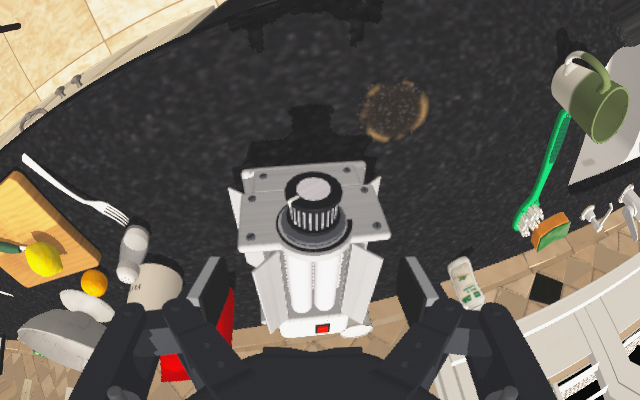

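The mark at (291,198) now reads about 60° clockwise. The front face stands 42.5 mm off the cheek, the same as at home before, and the bystanders have not moved. Handing in.

```bash
python3 -c "
from bench import bot
print(bot.finish_job())"
```

```text
the job is handed in; nothing more can be done
None
```

The roller is set two settings finer: the dial is about 60° clockwise with its pin fully home in the second hole on, the gripper is clear and nothing else moved; I handed the job in at about 21 s of the 67 s allowed.

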